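# Clear the offcuts off the saw board

## Robot

A 7-joint arm with a two-finger parallel gripper is mounted at the origin on the work surface. World frame = base frame: x ahead of the robot, y to its left, z up, the work surface at z = 0. Lengths are in m, angles in rad, forces in N, time in s.
With the tool pointing down it reaches from about 0.4 to 0.85 m from the base axis. Payload 4.4 kg.
Tool frame: the origin (TCP) lies at the very end of the fingers, on their centre line; the grasp point (between the pads) lies 19 mm behind it; z points along the fingers, y is the line along which they close (so a half turn about z gives the same grasp; the last joint's range is limited). The gripper opens to 94 mm and grips with 3 to 60 N. Pads are 16 mm wide; open, the fingers measure 119 mm over their backs; the gripper's body (75 mm by 177 mm) begins 78 mm behind the grasp point.
Start: joints at [-1.181, 0.628, 0.038, 1.517, -0.027, 0.996, -0.02], TCP at [0.286, 0.584, 0.205] pointing down, gripper open.
Joint ranges: [-3.06, 3.06], [-0.37, 2.12], [-1.25, 1.32], [0.18, 2.47], [-1.1, 4.24], [0.23, 1.98], [-2.94, 2.94]. Speed limits (rad/s): [2.57, 2.57, 3.14, 3.14, 3.14, 3.14, 3.14].

## Interface

Orientations are given as a 3x3 rotation matrix whose columns are the frame's x, y, z axes.
In Python, from plant import robot, eyes gives the robot as it stands.
- The arm moves only by the shell command python3 -m inch 'ROWS' [FORCE]. ROWS is JSON, a list of rows, each an object with "fingers": the finger opening in cm, from 0 to 9.4; "travel": the shift along the tool's x, y, z in cm, a list of three; "twist": the turn about the tool's z in rad. In form: [{"fingers": fingers, "travel": [tx, ty, tz], "twist": twist}, ...]. A call has 1 to 5 rows; each row shifts and turns the commanded pose from where the row before left it, along the tool's axes as they then stand; what a row does not reach is not made up. A row lasts 1/10 s, in which the tool goes at most 50 mm and 8.59 degrees, less where a joint would pass 70% of its speed; a pose out of reach is approached as far as the arm can. A call is refused whole if a number of a shift passes 5 or a number of a turn 0.15, either way. A call with a gripper value outside its range is refused whole. The fingers move at their own pace and stop on an object; FORCE is the grip in N (left out, the last holds). Time passes only in rows, so rows that do not move let the fingers close. It gives the time, the measured TCP pose, the force, the opening and the grip force at its end, in the units of the state.
- robot.get_state(): the state, without advancing time (a new reading comes with each control period).
- eyes.get_image(name): name is "scene" or "top" or "wrist"; returns a dict with "color" (384x512x3 uint8, blue, green, red), "K" (3x3 intrinsics, pixels), "R" (3x3) and "t" (3): a world point X has camera coordinates R X + t; the wrist camera has in their place "tool_from_camera" (4x4, takes a point from camera to tool coordinates, whose origin is the TCP and whose axes are the flange's). Camera axes: x right, y down, z forward; pixel columns grow to the right and rows downward; lengths in m; the calibration is good to about 2 mm. A picture is of the moment at which its call begins: read the wrist's pose just before it. There is no depth.
- robot.job_done(): hands the job in; it is judged then, once.
The state is a dict: "t": time; "joint_positions": joint angles; "qvel": joint speeds; "joint_torque": joint torques, N m; "eef_pos": TCP position; "ee_rot": TCP orientation; "contact_force": force on the tool from outside, world axes, zero at the start; "wrist_torque": the same for the moment, N m; "opening": finger opening in m; "finger_force": force on a finger pad.
Only numpy, scipy, OpenCV 4.12 (cv2) and the standard library are available. Lean on these libraries where they do the work, as an engineer would, in place of code of your own. Each camera call takes 0.05 s, during which the arm holds its last target. There are 200 camera calls.

## Task

Clear the saw board: push the wooden offcut over the board's edge so that it drops into the yellow bin, and the steel tube offcut so that it drops into the red bin (lifting them over is fine too). The blue bracket is a finished part: leave it standing on the board undisturbed, and leave the bins standing where they are.

Things in the scene. Friction and masses are not known exactly. Their poses are not given: they have to be found in the camera images.
- saw_board: Fixed raised plywood board, top 90 mm over the bench, own x -155 to 175, y +-110 mm; origin on the bench. Open long edges (y = +-110), a bin below each; along the far edge (x 150 to 175) a 32 mm high fence. The three pieces lie on it at x about -86, 0, 86 mm in any order, y within 30, turned up to 0.2 rad from it: each can be pushed along y, either way, past the others. Its yaw: up to 0.25 rad.
- yellow_bin: Loose yellow plastic tray for wood scrap, 330 (x) by 170 (y) by 70 mm high, 0.9 kg, walls 4 mm, flat wood bits fixed on its floor (up to 14 mm). Origin: centre of its underside. It stands along one long edge of the board, parallel to it, 5 to 10 mm off, its rim 20 mm below the board's top; on either side: the bins may be swapped.
- red_bin: Loose red plastic tray for metal scrap, the same in size, mass and origin as the yellow one, with flat bits of metal fixed on its floor (to 10 mm high); along the board's other long edge.
- wood_offcut: Loose pale wooden block 75 (own x) by 42 (own y) by 32 mm high, about 70 g. Origin at its centre. It starts flat on the saw board with its length roughly along the board's x.
- steel_offcut: Loose piece of bare steel square tube, 70 mm long (own x), 32 by 32 mm section, 3 mm wall, open ends, about 190 g. Origin at its centre. It starts on the saw board with its length roughly along the board's x.
- bracket: Loose blue steel angle bracket with holes, the finished part: 64 mm long (own x), 45 mm deep (own y), 45 mm high, 5 mm thick, upright leg along its +y side; 250 g. Origin under the centre of its base. It stands on the saw board with its length roughly along the board's x and must stay there.

How it is judged:
At the end, for the whole second after the job is handed in: Wooden offcut at rest in the yellow bin and steel one in the red: centre inside the outline and under 62 mm above the bin's underside, speed under 0.02 m/s. Bins within 0.1 rad of upright and 40 mm of their starts; bracket within 0.1 rad of upright and 20 mm of its start (x of wood_offcut in the frame of yellow_bin between -0.163 and 0.163 m and y of wood_offcut in the frame of yellow_bin between -0.083 and 0.083 m and z of wood_offcut in the frame of yellow_bin between 0 and 0.062 m and linear speed of each of wood_offcut, steel_offcut below 0.02 m/s and x of steel_offcut in the frame of red_bin between -0.163 and 0.163 m and y of steel_offcut in the frame of red_bin between -0.083 and 0.083 m and z of steel_offcut in the frame of red_bin between 0 and 0.062 m and angle between each of yellow_bin, red_bin, bracket's own z axis and vertical below 0.1 rad and distance of each of yellow_bin, red_bin from where it was at the start of the episode below 0.04 m and distance of bracket from where it was at the start of the episode below 0.02 m); the robot touches nothing.
It fails at once if the blue bracket was moved by more than 20 mm or tipped by more than 0.3 rad (distance of bracket from where it was at the start of the episode above 0.02 m or angle between bracket's own z axis and vertical above 0.3 rad).
It fails at once if a bin was tipped by more than 0.5 rad (angle between any of yellow_bin, red_bin's own z axis and vertical above 0.5 rad).
It also fails if it takes over 45 s, if anything falls off the work surface, if the arm or the gripper's body presses on something with over 40 N, if the wrist force passes 120 N, or if a joint passes its speed limit or range.

## Working session

There is one attempt and no reset: what is moved stays moved. The work goes in short steps, Python scripts to look and compute and a shell command to move; the robot and the scene stay as the last step left them, time stands still between calls to the robot, and variables do not carry over. Pictures are saved under pics/ and viewed, at most 10 in all, crops included, and the job is handed in when it is done.

```bash
ls; mkdir -p pics
python3 - <<'E'
from plant import robot, eyes
import cv2,numpy as np
s=robot.get_state(); print(s['t'],s['eef_pos'],np.round(s['ee_rot'],3),s['opening'])
for n in ('top','scene'):
    i=eyes.get_image(n); cv2.imwrite(f'pics/{n}0.png',i['color']); print(n,i['K'],i['R'],i['t'])
    np.savez(f'{n}.npz',**{k:i[k] for k in('K','R','t')})
E
```

```text
pics
0.0 [0.28581211 0.58306089 0.20457378] [[-0.898  0.44  -0.001]
 [ 0.44   0.898 -0.002]
 [-0.    -0.002 -1.   ]] 0.09375370621387377
top [[482.28489535   0.         256.95439892]
 [  0.         482.28489535 196.264949  ]
 [  0.           0.           1.        ]] [[ 9.80055944e-03 -9.99951881e-01  4.30523454e-04]
 [-9.98781055e-01 -9.80991184e-03 -4.83752978e-02]
 [ 4.83771934e-02  4.41063117e-05 -9.98829137e-01]] [0.03555072 0.56373323 1.04933672]
scene [[383.77070039   0.         259.54300665]
 [  0.         383.77070039 184.97711686]
 [  0.           0.           1.        ]] [[ 0.27881654  0.96024506  0.01381133]
 [ 0.78865237 -0.22073919 -0.57384811]
 [-0.54798611  0.17089069 -0.81884528]] [-0.16769932 -0.37235305  1.22865658]
```

View pics/top0.png

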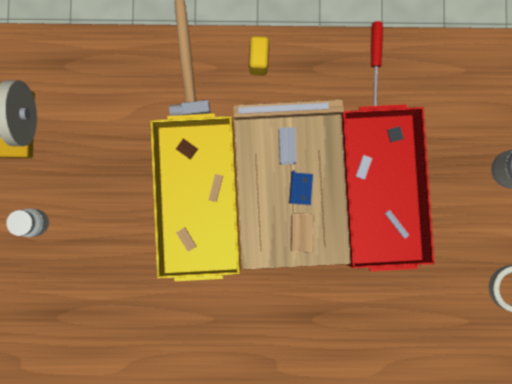

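View pics/scene0.png

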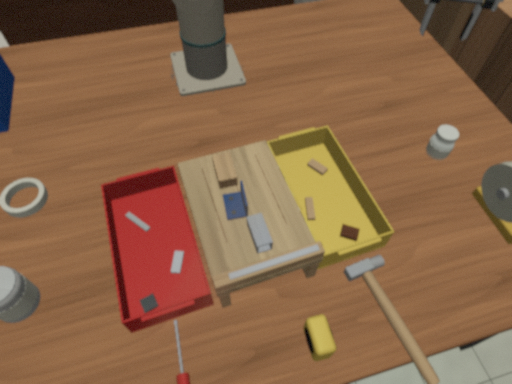

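The top view shows, from far to near: steel (288,146), blue bracket (301,188) and wood (302,232). The yellow bin is on the left (+y) and the red bin on the right (-y). The scene view agrees. I'll measure on an enlarged crop.

```bash
cat > h.py <<'E'
import numpy as np
def px2w(u,v,z,n='top'):
    c=np.load(f'{n}.npz');K,R,t=c['K'],c['R'],c['t']
    d=R.T@np.linalg.solve(K,[u,v,1.]);o=-R.T@t
    return o+d*(z-o[2])/d[2]
E
python3 - <<'E'
import cv2
i=cv2.imread('pics/top0.png')[95:275,220:360]
cv2.imwrite('pics/crop.png',cv2.resize(i,None,fx=3.3,fy=3.3,interpolation=cv2.INTER_CUBIC))
E
```

```text
(no output)
```

View pics/crop.png

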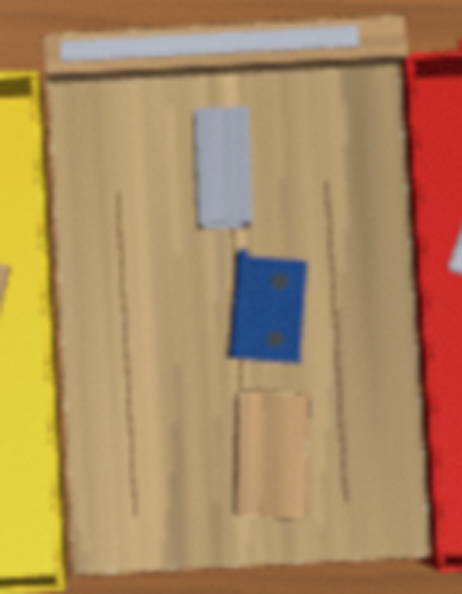

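The enlarged crop shows these top corners in crop pixels: steel (197,109),(248,107),(251,222),(200,228), and wood (238,392),(306,392),(304,517),(236,515). I'll convert them to world coordinates.

Run:
```python
from h import *
import cv2
from plant import robot
def rep(n,c,z,crop):
    P=np.array([px2w(u/3.3+220 if crop else u,v/3.3+95 if crop else v,z)[:2] for u,v in c])
    (cx,cy),(w,h),a=cv2.minAreaRect((P*1000).astype(np.float32))
    d=(P[0]-P[3])+(P[1]-P[2]); print(n,P.mean(0).round(4),'sizes',round(w),round(h),'yaw',round(np.arctan2(d[1],d[0]),3))
    return P.mean(0)
st=rep('steel',[(197,109),(248,107),(251,224),(200,228)],.122,1)
wo=rep('wood',[(238,392),(306,392),(304,517),(236,515)],.122,1)
rep('brk',[(240,255),(306,261),(300,362),(231,357)],.11,1)
rep('board',[(48,72),(408,60),(430,558),(73,573)],.09,1)
rep('yel',[(152,122),(232,117),(239,272),(158,277)],.07,0)
rep('red',[(343,111),(422,108),(432,262),(351,266)],.07,0)
s=robot.get_state();R=s['ee_rot'];p=s['eef_pos']
print('tool x yaw',np.arctan2(R[1,0],R[0,0]))
```

```text
steel [ 0.6597 -0.0194] sizes 73 31 yaw 0.032
wood [ 0.4874 -0.0487] sizes 41 75 yaw -0.011
brk [ 0.5751 -0.0483] sizes 42 62 yaw -0.068
board [ 0.573  -0.0318] sizes 312 225 yaw 0.053
yel [0.5591 0.1699] sizes 326 168 yaw 0.058
red [ 0.5845 -0.2304] sizes 325 168 yaw 0.055
tool x yaw 2.6858205540037035
```

```bash
python3 -m inch '[{"fingers":9.4,"travel":[0,0,0],"twist":-0.114},{"fingers":9.4,"travel":[0,0,0],"twist":-0.114},{"fingers":9.4,"travel":[0,0,0],"twist":-0.114},{"fingers":9.4,"travel":[0,0,0],"twist":-0.114},{"fingers":9.4,"travel":[0,0,0],"twist":0}]'
python3 -m inch '[{"fingers":9.4,"travel":[-2,-4.5,0],"twist":0},{"fingers":9.4,"travel":[-2,-4.5,0],"twist":0},{"fingers":9.4,"travel":[-2,-4.5,0],"twist":0},{"fingers":9.4,"travel":[-2,-4.5,0],"twist":0},{"fingers":9.4,"travel":[-2,-4.5,0],"twist":0}]'
```

```text
t: 0.6
eef_pos: [0.286, 0.5833, 0.205]
ee_rot: [[-1.0, -0.0, -0.001], [-0.0, 1.0, -0.001], [0.001, -0.001, -1.0]]
contact_force: [-0.7, -0.1, -0.5]
opening: 0.0938
finger_force: 0.0
t: 1.1
eef_pos: [0.3866, 0.3567, 0.2054]
ee_rot: [[-1.0, 0.003, 0.0], [0.003, 1.0, -0.0], [-0.0, -0.0, -1.0]]
contact_force: [0.7, 0.3, 0.7]
opening: 0.0943
finger_force: 0.0
```

```bash
python3 -m inch '[{"fingers":9.4,"travel":[-1.1,-4.5,0],"twist":0},{"fingers":9.4,"travel":[-1.1,-4.5,0],"twist":0},{"fingers":9.4,"travel":[-1.1,-4.5,0],"twist":0},{"fingers":9.4,"travel":[-1.1,-4.5,0],"twist":0},{"fingers":9.4,"travel":[-1.1,-4.5,0],"twist":0}]'
python3 -m inch '[{"fingers":9.4,"travel":[-1.1,-4.5,0],"twist":0},{"fingers":9.4,"travel":[-1.1,-4.5,0],"twist":0},{"fingers":9.4,"travel":[-1.1,-4.5,0],"twist":0},{"fingers":9.4,"travel":[-1.1,-4.5,0],"twist":0},{"fingers":9.4,"travel":[0,0,0],"twist":0}]'
```

```text
t: 1.6
eef_pos: [0.4414, 0.1319, 0.2056]
ee_rot: [[-1.0, 0.003, 0.0], [0.003, 1.0, 0.0], [-0.0, 0.0, -1.0]]
contact_force: [-0.1, -0.0, -0.3]
opening: 0.094
finger_force: 0.0
t: 2.1
eef_pos: [0.4861, -0.0539, 0.2055]
ee_rot: [[-1.0, 0.014, 0.001], [0.014, 1.0, -0.004], [-0.001, -0.004, -1.0]]
contact_force: [-0.2, -0.0, 0.9]
opening: 0.0943
finger_force: 0.0
```

```bash
python3 -m inch '[{"fingers":9.4,"travel":[0,0.5,2.5],"twist":0},{"fingers":9.4,"travel":[0,0,3],"twist":0},{"fingers":9.4,"travel":[0,0,2.5],"twist":0},{"fingers":9.4,"travel":[0,0,1.5],"twist":0},{"fingers":9.4,"travel":[0,0,1],"twist":0}]'
python3 -m inch '[{"fingers":3,"travel":[0,0,0],"twist":0},{"fingers":3,"travel":[0,0,0],"twist":0},{"fingers":3,"travel":[0,0,0],"twist":0},{"fingers":3,"travel":[0,0,0],"twist":0},{"fingers":3,"travel":[0,0,0],"twist":0}]' 20
```

```text
t: 2.6
eef_pos: [0.4844, -0.0406, 0.0992]
ee_rot: [[-1.0, 0.001, -0.002], [0.001, 1.0, 0.0], [0.002, 0.0, -1.0]]
contact_force: [-0.2, 0.5, 0.2]
opening: 0.0943
finger_force: 0.0
t: 3.1
eef_pos: [0.4857, -0.0415, 0.1011]
ee_rot: [[-1.0, 0.0, 0.001], [0.0, 1.0, -0.0], [-0.001, -0.0, -1.0]]
contact_force: [0.1, -1.2, 1.4]
opening: 0.0576
finger_force: 0.6
```

```bash
python3 -m inch '[{"fingers":3,"travel":[0,0,0],"twist":0},{"fingers":3,"travel":[0,0,0],"twist":0},{"fingers":3,"travel":[0,0,0],"twist":0},{"fingers":3,"travel":[0,0,0],"twist":0},{"fingers":3,"travel":[0,0,0],"twist":0}]'
```

```text
t: 3.6
eef_pos: [0.4855, -0.0417, 0.1008]
ee_rot: [[-1.0, 0.0, 0.001], [0.0, 1.0, -0.0], [-0.001, -0.0, -1.0]]
contact_force: [-0.1, -2.7, 6.1]
opening: 0.0416
finger_force: 20.0
```

```bash
python3 -m inch '[{"fingers":3,"travel":[0,0,-1.5],"twist":0},{"fingers":3,"travel":[0,0,-2.5],"twist":0},{"fingers":3,"travel":[0,0,-2],"twist":0},{"fingers":3,"travel":[-0.5,2.5,0],"twist":0},{"fingers":3,"travel":[-0.5,3.5,0],"twist":0}]'
python3 -m inch '[{"fingers":3,"travel":[-0.5,3.5,0],"twist":0},{"fingers":3,"travel":[-0.5,3.5,0],"twist":0},{"fingers":3,"travel":[0,3.5,0],"twist":0},{"fingers":3,"travel":[0,3,0],"twist":0},{"fingers":3,"travel":[0,1.7,0],"twist":0}]'
```

```text
t: 4.1
eef_pos: [0.4953, 0.018, 0.1608]
ee_rot: [[-1.0, 0.004, 0.001], [0.004, 1.0, -0.0], [-0.001, -0.0, -1.0]]
contact_force: [0.6, 0.1, -1.7]
opening: 0.0418
finger_force: 20.0
t: 4.6
eef_pos: [0.5039, 0.1747, 0.1598]
ee_rot: [[-1.0, -0.004, -0.002], [-0.004, 1.0, 0.002], [0.002, 0.002, -1.0]]
contact_force: [-0.8, -0.9, -1.1]
opening: 0.0418
finger_force: 20.0
```

```bash
python3 -m inch '[{"fingers":3,"travel":[0,0,2.5],"twist":0},{"fingers":3,"travel":[0,0,3],"twist":0},{"fingers":3,"travel":[0,0,3],"twist":0},{"fingers":3,"travel":[0,0,2],"twist":0},{"fingers":3,"travel":[0,0,1],"twist":0}]'
python3 -m inch '[{"fingers":3,"travel":[0,0,0],"twist":0},{"fingers":6.5,"travel":[0,0,0],"twist":0},{"fingers":6.5,"travel":[0,0,0],"twist":0},{"fingers":6.5,"travel":[0,0,0],"twist":0},{"fingers":6.5,"travel":[0,0,0],"twist":0}]'
```

```text
t: 5.1
eef_pos: [0.5031, 0.1708, 0.0432]
ee_rot: [[-1.0, -0.001, -0.004], [-0.001, 1.0, -0.001], [0.004, -0.001, -1.0]]
contact_force: [-0.3, -0.5, -1.3]
opening: 0.0418
finger_force: 20.0
t: 5.6
eef_pos: [0.5057, 0.1709, 0.0463]
ee_rot: [[-1.0, -0.0, 0.001], [-0.0, 1.0, 0.001], [-0.001, 0.001, -1.0]]
contact_force: [-0.4, -0.1, -0.2]
opening: 0.0642
finger_force: 0.0
```

```bash
python3 -m inch '[{"fingers":6.5,"travel":[0,0,-2],"twist":0},{"fingers":6.5,"travel":[0,0,-4],"twist":0},{"fingers":6.5,"travel":[0,0,-4],"twist":0},{"fingers":8,"travel":[0,0,-4],"twist":0},{"fingers":9.4,"travel":[0,0,-2],"twist":0}]'
python3 -m inch '[{"fingers":9.4,"travel":[-3,-3,0],"twist":0},{"fingers":9.4,"travel":[-3.4,-4,0],"twist":-0.03},{"fingers":9.4,"travel":[-4,-4,0],"twist":0},{"fingers":9.4,"travel":[-3,-4,0],"twist":0},{"fingers":9.4,"travel":[-2,-4,0],"twist":0}]'
python3 -m inch '[{"fingers":9.4,"travel":[0,0,0],"twist":0},{"fingers":9.4,"travel":[0,0,0],"twist":0}]'
python3 - <<'E'
from plant import eyes
import cv2,numpy as np
a=eyes.get_image('wrist')['color'];b=eyes.get_image('scene')['color']
cv2.imwrite('pics/b1.png',cv2.resize(np.hstack([a,b]),(800,300),interpolation=cv2.INTER_AREA))
E
```

```text
t: 6.1
eef_pos: [0.5067, 0.1712, 0.2093]
ee_rot: [[-1.0, -0.0, 0.005], [-0.0, 1.0, 0.002], [-0.005, 0.002, -1.0]]
contact_force: [0.4, -0.2, -0.2]
opening: 0.078
finger_force: 0.0
t: 6.6
eef_pos: [0.6582, -0.0116, 0.2058]
ee_rot: [[-1.0, -0.03, 0.002], [-0.03, 1.0, 0.0], [-0.002, 0.0, -1.0]]
contact_force: [0.7, 0.5, -0.1]
opening: 0.094
finger_force: 0.0
t: 6.8
eef_pos: [0.6562, -0.0115, 0.2053]
ee_rot: [[-1.0, -0.027, -0.0], [-0.027, 1.0, 0.0], [0.0, 0.0, -1.0]]
contact_force: [0.5, 0.8, 0.0]
opening: 0.0938
finger_force: 0.0
```

View pics/b1.png

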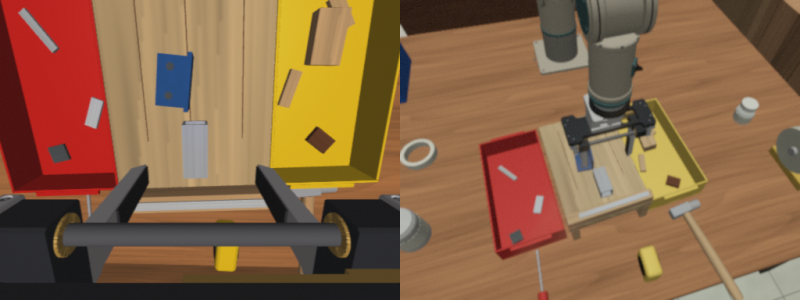

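The wood lies in the yellow bin, at (327,35) in the wrist half. The bracket stands undisturbed at (173,80), and the steel is between the fingers at (195,150). Next I descend on the steel.

```bash
python3 -m inch '[{"fingers":9.4,"travel":[-0.3,-0.6,2.5],"twist":0},{"fingers":9.4,"travel":[0,0,3],"twist":0},{"fingers":9.4,"travel":[0,0,2.5],"twist":0},{"fingers":9.4,"travel":[0,0,1.5],"twist":0},{"fingers":9.4,"travel":[0,0,0.9],"twist":0}]'
python3 -m inch '[{"fingers":2.5,"travel":[0,0,0],"twist":0},{"fingers":2.5,"travel":[0,0,0],"twist":0},{"fingers":2.5,"travel":[0,0,0],"twist":0},{"fingers":2.5,"travel":[0,0,0],"twist":0},{"fingers":2.5,"travel":[0,0,0],"twist":0}]' 30
python3 -m inch '[{"fingers":2.5,"travel":[0,0,0],"twist":0},{"fingers":2.5,"travel":[0,0,0],"twist":0},{"fingers":2.5,"travel":[0,0,0],"twist":0},{"fingers":2.5,"travel":[0,0,0],"twist":0},{"fingers":2.5,"travel":[0,0,0],"twist":0}]'
```

```text
t: 7.4
eef_pos: [0.6587, -0.0143, 0.1005]
ee_rot: [[-0.999, -0.032, -0.002], [-0.032, 0.999, 0.001], [0.001, 0.001, -1.0]]
contact_force: [-0.0, 0.2, 0.1]
opening: 0.0943
finger_force: 0.0
t: 7.9
eef_pos: [0.66, -0.0161, 0.1022]
ee_rot: [[-1.0, -0.03, 0.001], [-0.03, 1.0, 0.0], [-0.001, -0.0, -1.0]]
contact_force: [0.7, 0.2, 0.4]
opening: 0.0575
finger_force: 0.0
t: 8.4
eef_pos: [0.6596, -0.0171, 0.1016]
ee_rot: [[-1.0, -0.03, 0.0], [-0.03, 1.0, -0.001], [-0.0, -0.001, -1.0]]
contact_force: [0.4, -2.7, 0.6]
opening: 0.0317
finger_force: 30.0
```

```bash
python3 -m inch '[{"fingers":2.5,"travel":[0,0,-1.5],"twist":0},{"fingers":2.5,"travel":[0,0,-2.5],"twist":0},{"fingers":2.5,"travel":[0,0,-2.5],"twist":0},{"fingers":2.5,"travel":[0,-2.5,0],"twist":0},{"fingers":2.5,"travel":[0.5,-3.5,0],"twist":0}]'
python3 -m inch '[{"fingers":2.5,"travel":[1,-3.5,0],"twist":0},{"fingers":2.5,"travel":[1,-3.5,0],"twist":0},{"fingers":2.5,"travel":[1,-3.5,0],"twist":0},{"fingers":2.5,"travel":[1,-3,0],"twist":0},{"fingers":2.5,"travel":[0,-1.8,0],"twist":0}]'
```

```text
t: 8.9
eef_pos: [0.6579, -0.0722, 0.1683]
ee_rot: [[-0.999, -0.036, 0.003], [-0.036, 0.999, 0.003], [-0.003, 0.003, -1.0]]
contact_force: [0.1, -0.8, -2.2]
opening: 0.0315
finger_force: 30.0
t: 9.4
eef_pos: [0.6192, -0.2334, 0.1671]
ee_rot: [[-1.0, -0.027, -0.001], [-0.027, 1.0, -0.001], [0.001, -0.001, -1.0]]
contact_force: [0.1, 0.2, -1.1]
opening: 0.0316
finger_force: 30.0
```

```bash
python3 -m inch '[{"fingers":2.5,"travel":[0,0,2.5],"twist":0},{"fingers":2.5,"travel":[0,0,3],"twist":0},{"fingers":2.5,"travel":[0,0,3],"twist":0},{"fingers":2.5,"travel":[0,0,2.5],"twist":0},{"fingers":2.5,"travel":[0,0,1.3],"twist":0}]'
python3 -m inch '[{"fingers":2.5,"travel":[0,0,0],"twist":0},{"fingers":5.5,"travel":[0,0,0],"twist":0},{"fingers":5.5,"travel":[0,0,0],"twist":0},{"fingers":5.5,"travel":[0,0,0],"twist":0},{"fingers":5.5,"travel":[0,0,0],"twist":0}]'
python3 -m inch '[{"fingers":5.5,"travel":[0,0,-2],"twist":0},{"fingers":5.5,"travel":[0,0,-4],"twist":0},{"fingers":5.5,"travel":[0,0,-4],"twist":0},{"fingers":5.5,"travel":[0,0,-4],"twist":0},{"fingers":5.5,"travel":[0,0,-3],"twist":0}]'
python3 -m inch '[{"fingers":5.5,"travel":[0,0,-3],"twist":0},{"fingers":5.5,"travel":[0,0,0],"twist":0},{"fingers":5.5,"travel":[0,0,0],"twist":0},{"fingers":5.5,"travel":[0,0,0],"twist":0},{"fingers":5.5,"travel":[0,0,0],"twist":0}]'
python3 - <<'E'
from plant import eyes
import cv2,numpy as np
n=[eyes.get_image(k)['color'] for k in('wrist','top')]
cv2.imwrite('pics/b2.png',cv2.resize(np.hstack(n),(800,300),interpolation=cv2.INTER_AREA))
E
```

```text
t: 9.9
eef_pos: [0.6206, -0.228, 0.0413]
ee_rot: [[-0.999, -0.032, -0.003], [-0.032, 0.999, 0.003], [0.003, 0.003, -1.0]]
contact_force: [-1.2, 0.8, -2.5]
opening: 0.0318
finger_force: 30.0
t: 10.4
eef_pos: [0.6218, -0.2306, 0.0447]
ee_rot: [[-1.0, -0.03, 0.002], [-0.03, 1.0, -0.001], [-0.002, -0.001, -1.0]]
contact_force: [0.5, 0.6, 0.3]
opening: 0.0546
finger_force: 0.0
t: 10.9
eef_pos: [0.6218, -0.2306, 0.217]
ee_rot: [[-1.0, -0.03, 0.004], [-0.03, 1.0, -0.001], [-0.003, -0.001, -1.0]]
contact_force: [0.8, -1.2, -0.5]
opening: 0.0547
finger_force: 0.0
t: 11.4
eef_pos: [0.6202, -0.23, 0.242]
ee_rot: [[-1.0, -0.03, -0.003], [-0.03, 1.0, 0.001], [0.003, 0.001, -1.0]]
contact_force: [0.4, 0.2, 0.7]
opening: 0.055
finger_force: 0.0
```

View pics/b2.png

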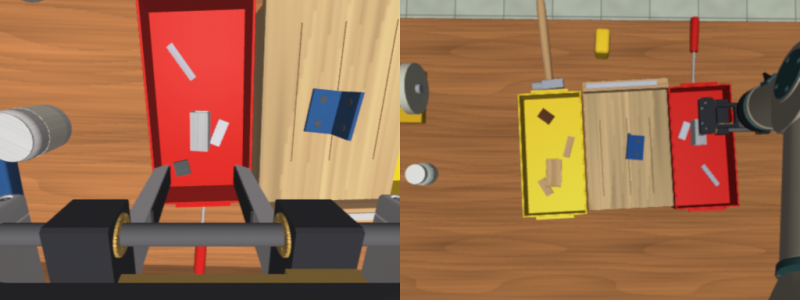

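The steel lies in the red bin, at (200,130) in the wrist half. The wood lies in the yellow bin, at (553,172) in the top half. The bracket at (635,147) and both bins haven't moved, and the arm is clear.

```bash
python3 -c "
from plant import robot
print(robot.job_done())"
```

```text
the job is handed in; nothing more can be done
None
```

The job is handed in at about 11.5 s: the last pictures show the wood in the yellow bin, the steel in the red bin, and the bracket and both bins where they started; the verdict itself was not reported.

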